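Pin a square tube in the welding jig with the locating bolt

TASK

The square steel tube lies in the welding jig but is not pinned yet. With your fingertips push the bolt's ball handle along the slot of its barrel until the bolt has gone fully home through the hole in the tube, then push the ball over sideways into the cross slot, right to its end, so that the bolt is locked. Push gently and do not grip the ball; leave the tube lying in the jig and the loose things on the bench where they are.

Things in the scene. Friction and masses are not known exactly. Their poses are not given: they have to be found in the camera images.
- jig: Steel welding jig bolted to the bench, fixed. T-shaped base 12 mm thick: stem 90 mm wide (x), y = -140 to 25 mm; cross-piece 240 mm long (x), y = 25 to 115 mm, which carries the tube between stops up to 54 mm above the bench. Origin on the underside, at bench height. +y: the way the bolt shoots, towards the tube. +x: the side to which the ball is pushed over. z up.
- handle: The bolt: 16 mm steel rod in the barrel with a 12 mm nose, and an 8 mm stem that comes out through the slot and carries a black ball knob. Origin on the barrel's axis under the stem. It can only slide and roll in the slot. Not to be gripped or forced: a push needs under 10 N; over 30 N of finger force on the way, or 70 N at the slot's ends, is too much.
- knob (a point): Centre of the ball knob, a plain ball 26 mm in diameter, 54 mm from the barrel's axis: 96 mm above the bench while upright (start), about 60 mm above the bench and 51 mm to the jig's +x side of the axis when locked. Below it a 13 mm brass neck, then the 8 mm stem.
- bolt_tip (a point): End of the bolt's nose, on the barrel's axis. At the start it is 15 to 27 mm short of the tube; fully home it is 28 mm past the tube's near face.
- bolt_slide (a joint): How far the bolt has been pushed along the straight slot, m: 0 drawn right back, 0.055 fully home (hard stop). Moves with about 4 N and stays where it is left. It starts between 0 and 0.012.
- bolt_turn (a joint): How far the handle is rolled over, rad: 0 ball straight up, 1.22 at the end of the cross slot (hard stop); it turns towards the jig's +x side, about its +y axis. In the straight slot it has only 0.1 of play; it can roll over only with the bolt within about 3 mm of fully home. Needs about 1.3 N at the ball, stays where left.
- tube: Loose piece of square steel tube 40 x 40 mm, 180 mm long (along its x, the jig's x), 3 mm wall, about 0.6 kg, lying in the jig between its stops, top 62 mm above the bench. Origin: centre of its underside.
- tube_hole (a point): Centre of the 16 mm hole in the tube's near side face, in line with the bolt, 42 mm above the bench.
- magnet: Loose arrow-shaped welding magnet lying flat, about 96 x 96 mm and 16 mm thick; origin: underside, centre. Leave alone.
- spanner: Loose spanner 180 mm long lying flat behind the bolt's rear end, on the jig's -y side; origin: underside, centre. Leave alone.
- spray_can: Loose standing spray can, 58 mm in diameter, 156 mm tall, beyond the tube on the jig's +y side; origin: underside, centre. Leave alone.
- barrel (a point): Centre of the front (tube) end of the bolt's barrel, a round steel barrel along the jig's y, 30 mm outside diameter, 102 mm long, axis 42 mm and top 57 mm above the bench. Its L-shaped slot, 10.5 mm wide, runs along the top, then near this end turns square to the jig's +x side, round the barrel, for 70 degrees.
Mind the look-alikes: they are no part of the job. There is more than one size of the tube; the one meant has the size given above.

How it is judged:
By the outcome, as a careful person would: the job done as asked, in the order asked, and still so for the second after the job is handed in, with the robot touching nothing.
It also fails if it takes over 43 s, if anything falls off the work surface, if the arm or the gripper's body presses on something with over 40 N, if the wrist force passes 120 N, or if a joint passes its speed limit or range.

ROBOT

A 6-joint arm with a two-finger parallel gripper is mounted at the origin on the work surface. World frame = base frame: x ahead of the robot, y to its left, z up, the work surface at z = 0. Lengths are in m, angles in rad, forces in N, time in s.
With the tool pointing down it reaches from about 0.325 to 0.9 m from the base axis. Payload 3.5 kg.
Tool frame: the origin (TCP) lies midway between the tips of the shut fingers; the grasp point (between the pads) lies 19 mm behind it; z points along the fingers, y is the line along which they close (so a half turn about z gives the same grasp; the last joint's range is limited). The gripper opens to 85 mm and grips with 20 to 120 N. Pads are 22 mm wide; open, the fingers measure 114 mm over their backs; the gripper's body (76 mm by 85 mm) begins 54 mm behind the grasp point. The pads swing forward as they close: fully open they stand 13 mm farther back than shut.
Start: joints at [1.146, 0.276, -0.026, 1.268, 0, 1.467], TCP at [0.198, 0.593, 0.205] pointing down, gripper open.
Joint ranges: [-3.12, 3.12], [-0.85, 1.88], [-1.08, 1.24], [-1.95, 2.15], [-1.57, 1.53], [-3.14, 3.14]. Speed limits (rad/s): [2.57, 2.57, 3.14, 3.14, 3.14, 3.14].

INTERFACE

Orientations are given as a rotation vector (axis times angle).
In Python, from bench import env gives the robot as it stands. Calls block until the motion is done:
- env.move_to(position, orientation): joint-space move of the TCP to a pose.
- env.move_straight(position, rot=None, vel=0.15): straight line of the TCP; rot=None keeps the orientation; vel is the mean speed in m/s.
- env.set_joints(angles): joint-space move.
- env.command_gripper(opening): finger opening in m; the grip force is fixed at half the most; returns when the fingers have stopped.
- env.sleep(seconds).
- env.ik(position, orientation): joint angles nearest the present ones, or None.
- env.state(): the state.
- env.snapshot(name): name is "scene" or "top" or "wrist"; returns (picture, depth): 420x560x3 uint8, red, green, blue; 420x560 float32, m along the optical axis (not along the pixel's ray), 0 where there is no reading.
- env.camera_info(name): a dict with "vertical_fov" (degrees; the focal length in pixels is half the picture's height over the tangent of half this angle, whatever the lens; pixels are square), "cx", "cy" (the principal point, pixels), "k1" (the pictures are not rectified: a ray, as slopes to the right and down, at radius r is drawn at 1 + k1 r^2 times it, then the intrinsics apply), "pose" (4x4, takes a point from camera to world coordinates). Camera axes: x right, y down, z forward; pixel columns grow to the right and rows downward; lengths in m; the calibration is good to about 2 mm. A picture is of the moment at which its call begins: read the wrist's pose just before it. camera_info takes no time and is no camera call; for the wrist camera it gives the pose at the moment of the call.
A pose or a line that the arm cannot do raises env.IKError and nothing moves.
- env.hand_in(): hands the job in; it is judged then, once.
Trained networks look in the newest picture that a camera, given by its name, has taken for a name from the list of things; names that differ only in an ending like _2 or _b are one class to them, and where a whole thing is asked for, a point or a joint stands for the part that bears it (a point fixed in the world has none). Each returns a list of dicts, best first, with "conf" (0 to 1); they miss things now and then, are a little off and sometimes report something else, mostly with a low value. They report only what shows in the picture. A call takes as long as a camera call. They do not tell look-alikes from the thing itself.
- env.spot_in(camera, thing): "bbox" ([left, top, right, bottom] in pixels, round what is visible of it).
The state is a dict: "time": time; "joint_positions": joint angles; "dq": joint speeds; "effort": joint torques, N m; "tool_pos": TCP position; "eef_rot": TCP orientation; "force": force on the tool from outside, world axes, zero at the start; "ft_torque": the same for the moment, N m; "grip_width": finger opening in m; "gripper_force": force on a finger pad.
Only numpy, scipy, OpenCV 4.12 (cv2) and the standard library are available. Lean on these libraries where they do the work, as an engineer would, in place of code of your own. Each camera call takes 0.05 s, during which the arm holds its last target. There are 200 camera calls.

## Working session

There is one attempt and no reset: what is moved stays moved. The work goes in short steps, each a Python script; the robot and the scene stay as the last script left them, time stands still between calls to the robot, and variables do not carry over. Pictures are saved under pics/ and viewed, at most 10 in all, crops included, and the job is handed in when it is done.

```bash
mkdir -p pics
cat > h.py <<'E'
import numpy as np, cv2
from bench import env
def snap(n,f=None):
    ci=env.camera_info(n); im,d=env.snapshot(n)
    if f: cv2.imwrite('pics/'+f,im[:,:,::-1])
    return im,d,ci
def K(ci,h=420):
    f=h/2/np.tan(np.radians(ci['vertical_fov'])/2)
    return np.array([[f,0,ci['cx']],[0,f,ci['cy']],[0,0,1.]])
def rays(ci,uv):
    p=cv2.undistortPoints(np.array(uv,float).reshape(-1,1,2),K(ci),np.array([ci['k1'],0,0,0.])).reshape(-1,2)
    return np.c_[p,np.ones(len(p))]
def world(ci,uv,z):
    c=rays(ci,uv)*np.array(z).reshape(-1,1); T=np.array(ci['pose']); return c@T[:3,:3].T+T[:3,3]
def at_z(ci,uv,h):
    T=np.array(ci['pose']); r=rays(ci,uv)@T[:3,:3].T; return T[:3,3]+r*((h-T[2,3])/r[:,2])[:,None]
def cloud(ci,d):
    v,u=np.mgrid[:d.shape[0],:d.shape[1]]
    return world(ci,np.c_[u.ravel(),v.ravel()],d.ravel()).reshape(*d.shape,3)
E
python3 - <<'E'
from h import *
for n in('top','scene'):
    im,d,ci=snap(n,n+'1.png'); print(n,np.round(ci['pose'],3).tolist(),ci['vertical_fov'],ci['k1'])
    for t in('knob','barrel','tube','handle','jig'):
        for r in env.spot_in(n,t)[:3]:
            print(t,np.round(r['bbox']),round(r['conf'],2))
E
```

```text
top [[-0.005, -0.991, 0.132, 0.468], [-1.0, 0.008, 0.028, 0.018], [-0.029, -0.132, -0.991, 0.988], [0.0, 0.0, 0.0, 1.0]] 45.405400264597446 -0.1268120508800332
knob [347. 221. 411. 260.] 0.94
barrel [274. 148. 426. 291.] 0.87
tube [289. 164. 364. 255.] 0.85
tube [191. 159. 232. 227.] 0.78
tube [144. 254. 244. 393.] 0.58
handle [345. 219. 408. 257.] 0.74
handle [280.  99. 328. 149.] 0.53
jig [270. 150. 426. 290.] 0.78
scene [[0.251, 0.645, -0.721, 1.111], [0.968, -0.176, 0.179, -0.112], [-0.011, -0.743, -0.669, 0.599], [0.0, 0.0, 0.0, 1.0]] 54.47227859094115 -0.006564896481898833
knob [164. 210. 228. 250.] 0.94
knob [ 97. 198. 169. 249.] 0.35
barrel [146. 205. 293. 324.] 0.64
tube [220. 215. 281. 298.] 0.88
tube [288. 138. 392. 214.] 0.85
tube [364. 225. 380. 284.] 0.74
handle [167. 205. 227. 248.] 0.77
jig [142. 207. 292. 327.] 0.63
```

View pics/top1.png

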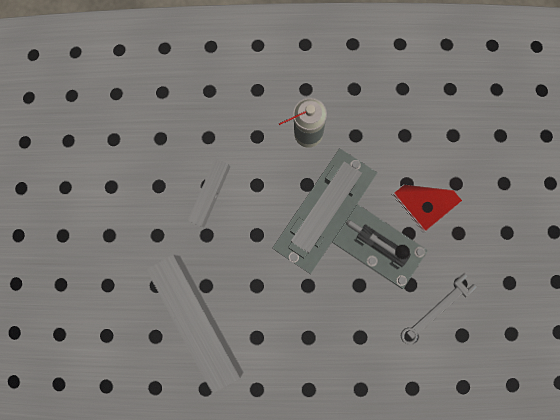

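View pics/scene1.png

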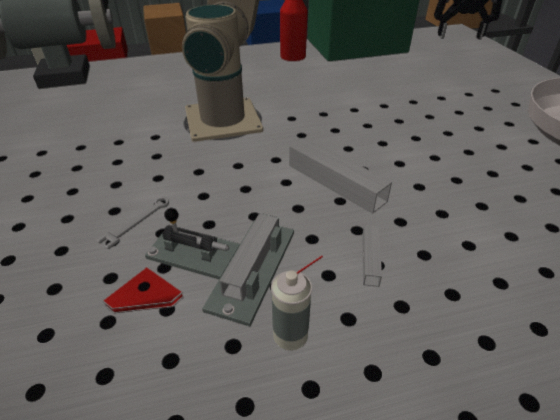

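The top view shows the jig with the tube between (350,163) and (297,250), the knob at (402,252) and the barrel running up-left. The magnet is at (428,207), the spanner at (437,310) and the can at (310,120). In the scene view the knob is at (171,214).

Run:
```python
from h import *
im,d,ci=snap('top'); P=cloud(ci,d)
v,u=np.mgrid[:420,:560]
g=im.astype(int)
m=(u>270)&(u<430)&(v>150)&(v<292)&(d>0)
print('z near knob',np.round(P[244:262:3,394:412:3,2],3).tolist())
tm=m&(P[...,2]>.055)&(P[...,2]<.068)&(u<375)
tm=tm.astype(np.uint8); n,l,s,c=cv2.connectedComponentsWithStats(tm); i=1+np.argmax(s[1:,4]); q=P[l==i]
r=cv2.minAreaRect((q[:,:2]*1000).astype(np.float32)); print('tube',r,np.median(q[:,2]))
print('base z>6..20 mm rect'); 
bm=m&(P[...,2]>.006)&(P[...,2]<.1)
n,l,s,c=cv2.connectedComponentsWithStats(bm.astype(np.uint8)); i=1+np.argmax(s[1:,4]); q=P[l==i]
print(s[i],cv2.minAreaRect((q[:,:2]*1000).astype(np.float32)))
km=m&(P[...,2]>.085)&(P[...,2]<.115)&(u>380); q=P[km]; print('knob',len(q),q.mean(0),q.min(0),q.max(0))
dark=m&(g.sum(2)<110)&(u>390)&(v<270); 
n,l,s,c=cv2.connectedComponentsWithStats(dark.astype(np.uint8)); i=1+np.argmax(s[1:,4]); print(s[i],c[i],at_z(ci,[c[i]],.096))
im,d,ci=snap('scene'); g=im.astype(int); v,u=np.mgrid[:420,:560]
P=cloud(ci,d)
km=(u>155)&(u<190)&(v>200)&(v<225)&(P[...,2]>.08)&(d>0)&(P[...,2]<.115); q=P[km]; print('scene knob',len(q),q.mean(0),q.min(0),q.max(0), u[km].mean(),v[km].mean(),u[km].min(),u[km].max(),v[km].min(),v[km].max())
print(at_z(ci,[[u[km].mean(),v[km].mean()]],.097))
cv2.imwrite('pics/c.png',cv2.resize(im[180:330,120:320,::-1],(800,600),interpolation=cv2.INTER_CUBIC))
print(env.state()['eef_rot'],env.state()['time'])
```

```text
z near knob [[0.048, 0.012, 0.011, 0.009, 0.011, 0.014], [0.054, 0.1, 0.107, 0.104, 0.105, 0.012], [0.048, 0.106, 0.107, 0.11, 0.107, 0.098], [0.049, 0.103, 0.108, 0.108, 0.108, 0.102], [0.056, 0.101, 0.102, 0.104, 0.106, 0.056], [0.054, 0.053, 0.054, 0.058, 0.059, 0.011]]
tube ((599.1159057617188, -30.185791015625), (51.954097747802734, 183.48794555664062), 55.6599235534668) 0.06215280142402435
base z>6..20 mm rect
[ 272  151  155  138 9313] ((550.1375122070312, -104.1417236328125), (255.4105987548828, 241.53692626953125), 55.8199577331543)
knob 163 [ 0.50859372 -0.16472244  0.10460335] [ 0.49740768 -0.17881951  0.09614749] [ 0.52043986 -0.15316374  0.11054057]
[396 245  13  14 133] [401.56390977 251.36842105] [[ 0.5093237 -0.1659356  0.096    ]]
scene knob 167 [ 0.51648216 -0.16534445  0.10103768] [ 0.50418555 -0.17827312  0.08045803] [ 0.5242822  -0.15357415  0.11058032] 170.79640718562874 214.562874251497 164 177 208 222
[[ 0.51162765 -0.16579173  0.097     ]]
[5.03256528e-01 3.10097129e+00 4.96526264e-05] 0.7
```

View pics/c.png

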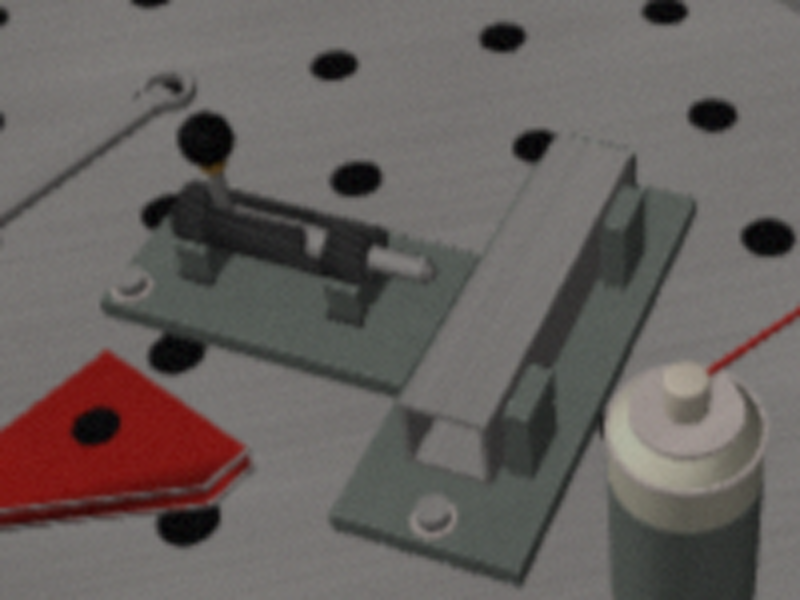

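The enlarged scene shows the bolt drawn back, with the ball at (207,138) and the nose at (430,268) short of the tube. The slot opening is on the near (magnet) side. The jig yaw is about 55.75° and the knob is at about (0.510, -0.166, 0.096). I'll approach from behind the ball.

```bash
cat >> h.py <<'E'
from scipy.spatial.transform import Rotation as Ro
th=np.radians(55.75); ey=np.array([np.cos(th),np.sin(th),0]); ex=np.array([np.sin(th),-np.cos(th),0]); ez=np.array([0,0,1.])
KN=np.array([.510,-.166,.096])
def down(s):
    x=s*ey; z=-ez; return Ro.from_matrix(np.c_[x,np.cross(z,x),z]).as_rotvec()
def F():
    f=np.array(env.state()['force']); return np.array([f@ex,f@ey,f[2]])
def J():
    p=np.array(env.state()['tool_pos'])-KN; return 1000*np.array([p@ex,p@ey,p[2]])   # mm in jig axes from start knob
def P(x,y,z): return KN+ex*x/1000+ey*y/1000+ez*z/1000
E
python3 - <<'E'
from h import *
env.command_gripper(0)
p=P(0,-42,70); best=None
for s in(1,-1):
    q=env.ik(p,down(s)); print(s,np.round(q,2) if q is not None else None)
    if q is not None and (best is None or abs(q[5])<best[0]): best=(abs(q[5]),s)
s=best[1]; open('s','w').write(str(s))
env.move_to(p,down(s)); env.move_straight(P(0,-42,-14)); print(J(),F(),env.state()['grip_width'],env.state()['time'])
t0=env.state()['time']
for y in np.arange(-38,-17,2.):
    env.move_straight(P(0,y,-14),vel=.03); f=F(); print(y,J().round(1),f.round(1))
    if abs(f[1])>2.5: break
print(env.state()['time']-t0)
snap('top','t2.png'); im,_,_=snap('wrist'); im2,_,_=snap('scene')
cv2.imwrite('pics/s2.png',np.hstack([cv2.resize(im2[180:300,120:280,::-1],(400,300)),cv2.resize(im[:,:,::-1],(400,300))]))
E
```

```text
1 [-0.51  0.13 -0.3   1.15  0.    1.65]
-1 [-0.51  0.13 -0.3   1.15  0.   -1.49]
[  0.56893293 -41.80026488 -13.49004513] [0.3690436  0.59359371 1.19661947] -0.00011499384925556617 5.1417
-38.0 [  0.9 -37.7 -13. ] [ 1.3 -0.4 -0.1]
-36.0 [  0.1 -35.9 -13.8] [-0.5 -0.2  0.1]
-34.0 [ -0.  -33.9 -14. ] [ 0.5  0.4 -0.4]
-32.0 [ -0.  -31.9 -14. ] [ 0.4 -0.3 -0.1]
-30.0 [ -0.  -29.9 -14. ] [ 0.6 -0.2 -0.3]
-28.0 [  0.  -27.9 -14. ] [ 0.4 -0.4 -0.3]
-26.0 [ -0.  -25.9 -14. ] [ 0.   0.4 -0.2]
-24.0 [  0.  -23.9 -14. ] [0.1 0.2 0.2]
-22.0 [ -0.  -21.9 -14. ] [-0.4 -0.4 -0.4]
-20.0 [ -0.  -19.9 -14. ] [ 0.7 -0.5  0.2]
-18.0 [ -0.  -17.9 -14. ] [-0.1 -0.3 -0.4]
2.7832999999999997
```

View pics/s2.png

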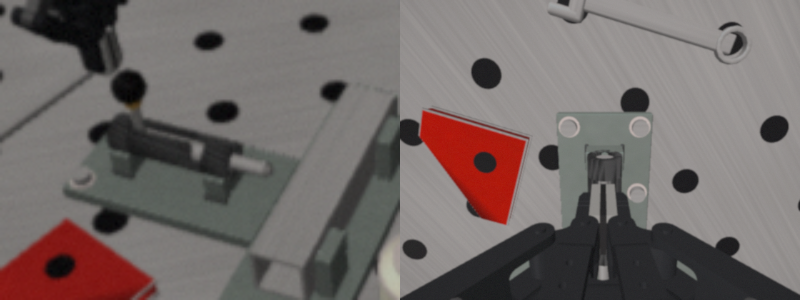

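The fingertip is just behind the ball, with no contact yet. The tip looks at about (105,75) in the left half and the ball at (128,88). I'll check the tip height with a larger crop.

Run:
```python
from h import *
im,d,ci=snap('scene'); Q=cloud(ci,d)
cv2.imwrite('pics/s3.png',cv2.resize(im[160:250,120:240,::-1],(800,600),interpolation=cv2.INTER_CUBIC))
rel=(Q-KN)*1000; X=rel@ex;Y=rel@ey;Z=rel[...,2]
v,u=np.mgrid[:420,:560]
m=(u>150)&(u<190)&(v>170)&(v<240)&(Z>-20)&(Z<40)&(np.abs(X)<40)&(Y>-40)&(Y<25)&(d>0)
for vv in range(185,232,3):
    k=m[vv]; print(vv,[(int(a),int(b),int(x),int(y),int(z)) for a,b,x,y,z in list(zip(u[vv][k],v[vv][k],X[vv][k],Y[vv][k],Z[vv][k]))[::3]])
```

```text
185 []
188 []
191 []
194 [(166, 194, -14, -10, 35)]
197 [(164, 197, 0, -6, 39)]
200 [(151, 200, 14, -23, 39), (154, 200, 12, -18, 39), (161, 200, 5, -8, 37), (164, 200, 0, -6, 33), (167, 200, -12, -10, 22)]
203 [(152, 203, 13, -24, 31), (155, 203, 12, -17, 32), (158, 203, 14, -9, 36), (161, 203, 6, -10, 29), (164, 203, 2, -6, 28), (167, 203, -5, -6, 21)]
206 [(153, 206, 12, -24, 24), (156, 206, 10, -19, 24), (159, 206, 13, -9, 29), (162, 206, 6, -9, 23), (165, 206, 1, -6, 20)]
209 [(159, 209, 6, -17, 14), (162, 209, 6, -11, 15), (166, 209, 0, -7, 11), (169, 209, 0, 0, 14), (172, 209, -1, 4, 13), (175, 209, -8, 5, 8)]
212 [(164, 212, 4, -10, 6), (167, 212, 7, -1, 11), (170, 212, 5, 4, 11), (173, 212, 2, 8, 10), (176, 212, -2, 11, 7)]
215 [(164, 215, 8, -8, 3), (167, 215, 11, 0, 8), (170, 215, 10, 6, 8), (173, 215, 6, 9, 6), (176, 215, 0, 12, 2)]
218 [(165, 218, 10, -6, -1), (168, 218, 13, 3, 3), (171, 218, 10, 7, 2), (174, 218, 7, 11, 0)]
221 [(170, 221, 6, 0, -10), (173, 221, 4, 5, -11)]
224 []
227 []
230 []
```

View pics/s3.png

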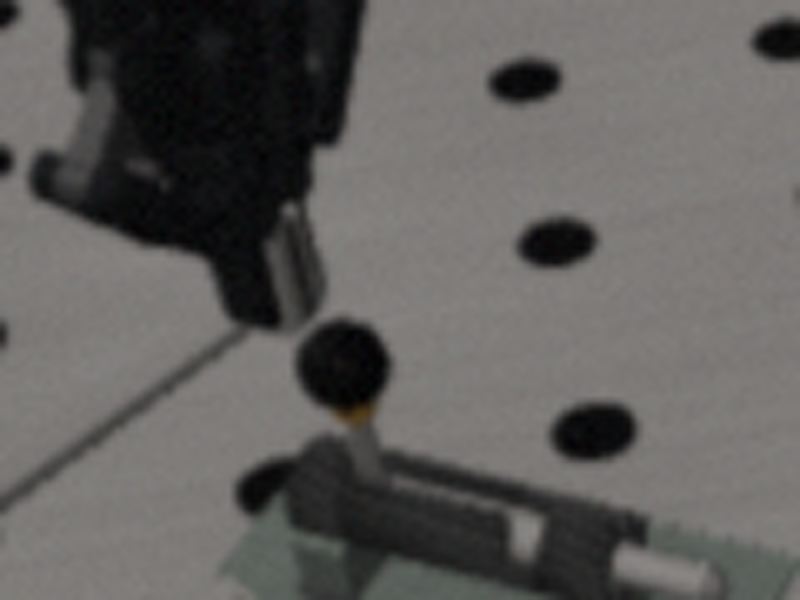

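Run:
```python
from h import *
ci=env.camera_info('scene'); T=np.linalg.inv(np.array(ci['pose']))
def pr(p):
    r,_=cv2.projectPoints(np.array([p]),cv2.Rodrigues(T[:3,:3])[0],T[:3,3],K(ci),np.array([ci['k1'],0,0,0.])); return r.ravel().round(1)
s=env.state(); print(J(),s['tool_pos'],s['eef_rot'],pr(s['tool_pos']),s['grip_width'],s['force'])
for z in(-14,0,14): print(z,pr(P(0,-17.9,z)),pr(P(0,-28.9,z)),pr(P(0,-6.9,z)))
print('knob',pr(KN))
```

```text
[-6.28147732e-05 -1.80069192e+01 -1.40003838e+01] [ 0.49986557 -0.1808843   0.08199962] [ 1.46886836e+00 -2.77700027e+00  3.28230891e-05] [163.8 217.9] -8.753569934008292e-05 [-0.0321633   0.6647988  -0.19585903]
-14 [163.9 217.9] [158.8 216.6] [168.9 219.2]
0 [162.4 212.4] [157.3 211.1] [167.5 213.6]
14 [160.9 206.7] [155.8 205.4] [166.1 207.9]
knob [170.7 214.4]
```

The scene picture puts the fingertip's lower end near row 209, but the reported TCP projects to row 218. The tip would then be about 20 mm higher than assumed, so I'll check that with the wrist depth.

Run:
```python
from h import *
s=env.state(); im,d,ci=snap('wrist'); Q=cloud(ci,d)
R=Ro.from_rotvec(s['eef_rot']).as_matrix(); t=(Q-np.array(s['tool_pos']))@R*1000
m=(d>0)&(t[...,2]<25)&(t[...,2]>-90)&(np.abs(t[...,0])<30)&(np.abs(t[...,1])<60)
q=t[m]; print(len(q))
for lo in range(-60,25,5):
    k=q[(q[:,2]>=lo)&(q[:,2]<lo+5)]
    if len(k): print(lo,len(k),k.min(0).round(),k.max(0).round())
c=np.array(ci['pose'])[:3,3]; print('cam in tool',((c-np.array(s['tool_pos']))@R*1000).round(), np.round(R.T@np.array(ci['pose'])[:3,:3],2).tolist())
im3,d3,c3=snap('top'); Q=(cloud(c3,d3)-KN)*1000
v,u=np.mgrid[:420,:560]; m=(u>360)&(u<450)&(v>230)&(v<290)&(Q[...,2]>-30)
print('top knob?',np.sum(m))
cv2.imwrite('pics/w4.png',np.hstack([cv2.resize(im[200:,180:420,::-1],(440,400)),cv2.resize(im3[220:290,370:440,::-1],(360,400))]))
```

```text
18194
-60 409 [  7. -13. -60.] [ 12.  14. -55.]
-55 510 [  6. -13. -55.] [ 12.  14. -50.]
-50 480 [  6. -13. -50.] [ 12.  14. -45.]
-45 426 [  6. -13. -45.] [ 12.  14. -40.]
-40 375 [  6. -13. -40.] [ 12.  14. -35.]
-35 252 [  6. -13. -35.] [ 12.  13. -30.]
-30 26 [ 11.  -6. -30.] [ 11.   7. -28.]
20 77 [-14.  -4.  23.] [ 5.  6. 25.]
cam in tool [  77.    0. -168.] [[0.0, -0.95, -0.3], [1.0, 0.0, -0.0], [0.0, -0.3, 0.95]]
top knob? 2515
```

View pics/w4.png

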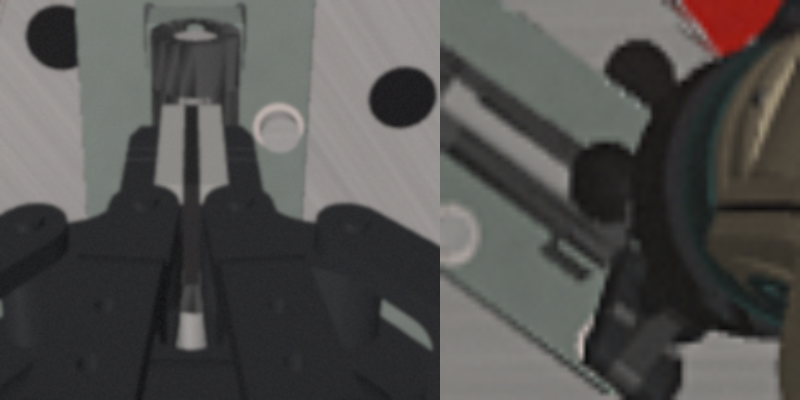

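The wrist depth ends at tool z of about -28 and the scene agrees roughly, so the real tip is about 25 mm short of the reported TCP and sits level with the ball's top. I'll back off and lower to nominal z = 60 mm, which clears the barrel either way, then feel for contact.

Run:
```python
from h import *
env.move_straight(P(0,-42,-14),vel=.1); env.move_straight(P(0,-42,-36),vel=.08); env.sleep(.2); b=F(); print(J().round(1),b.round(1))
env.move_straight(P(0,-30,-36),vel=.06)
for y in np.arange(-28,-11,2.):
    env.move_straight(P(0,y,-36),vel=.03); f=F(); print(y,J().round(1),f.round(1))
    if abs(f[1]-b[1])>2.5: break
print(env.state()['time'])
im,d,ci=snap('scene')
cv2.imwrite('pics/s5.png',cv2.resize(im[160:250,120:240,::-1],(800,600),interpolation=cv2.INTER_CUBIC))
```

```text
[  0.5 -41.9 -35.6] [-0.7 -0.7  0.4]
-28.0 [ -0.  -27.9 -36. ] [ 0.4 -0.4  0.4]
-26.0 [  0. -26. -36.] [0.3 0.8 0.2]
-24.0 [ -0.  -24.1 -36. ] [-0.2 -0.5 -0.1]
-22.0 [ -0.  -22.7 -36. ] [-0.3 -3.4  0.2]
10.5917
```

View pics/s5.png

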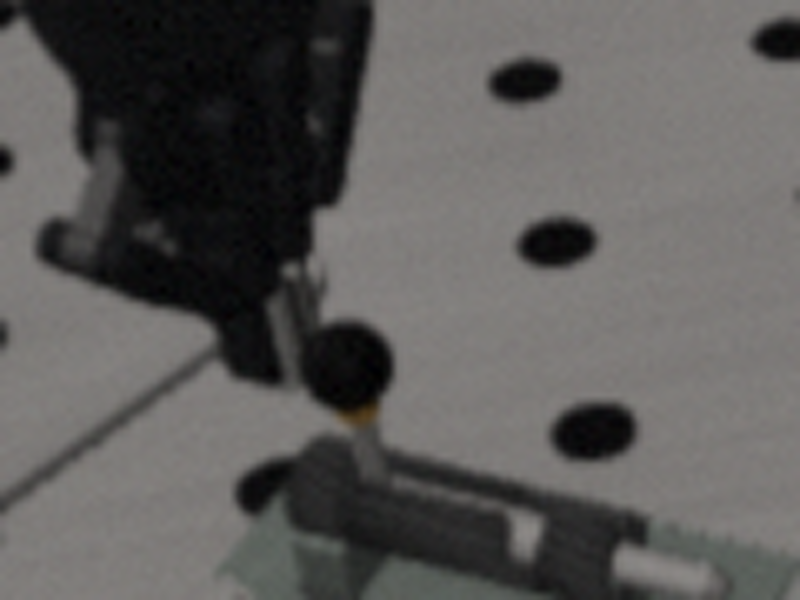

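There is contact at the ball's equator at Y≈-23, with 3.4 N and compliant. Now the push home.

Run:
```python
from h import *
ys=list(np.arange(-18,16,6.))+list(np.arange(17,45,1.5))
for y in ys:
    env.move_straight(P(0,y,-36),vel=.035); f=F(); print(y,J().round(1),f.round(1))
    if abs(f[1])>13 or abs(f[0])>12 or abs(f[2])>15: break
print(env.state()['time'])
```

```text
-18.0 [ -0.  -18.1 -36. ] [-0.3 -2.8  1. ]
-12.0 [ -0.  -11.7 -36. ] [-0.5 -2.7 -0.3]
-6.0 [ -0.   -5.7 -36. ] [ 0.6 -3.1  0.2]
0.0 [ -0.    0.3 -36. ] [-0.3 -2.8 -0.5]
6.0 [ -0.    6.3 -36. ] [ 0.4 -2.6  0.5]
12.0 [ -0.   12.3 -36. ] [-0.6 -2.3  0.1]
17.0 [ -0.   17.3 -36. ] [ 1.5 -2.9  0.8]
18.5 [ -0.1  18.5 -36. ] [ 0.3 -3.7  0.6]
20.0 [  0.  20. -36.] [-0.7 -3.4  0.4]
21.5 [ -0.   21.6 -36. ] [ 0.1 -3.1 -0.1]
23.0 [ -0.   23.2 -36. ] [-0.6 -4.1  0.2]
24.5 [ -0.   24.7 -36. ] [ 1.2 -3.4  0.8]
26.0 [  0.   26.2 -36. ] [-0.6 -3.9  0.2]
27.5 [ -0.   27.7 -36. ] [ 0.1 -3.1 -1.1]
29.0 [ -0.   29.1 -36. ] [ 0.7 -2.7 -0.4]
30.5 [ -0.   30.7 -36. ] [ 0.4 -4.2  0.1]
32.0 [ -0.   30.7 -36. ] [-0.1 -6.8 -0.1]
33.5 [ -0.1  30.8 -36. ] [  0.6 -11.    1.3]
35.0 [ -0.   30.8 -36. ] [  0.1 -14.8   2.3]
15.825
```

The hard stop came after 53.7 mm of travel at 15 N, so the bolt is home. Now I'll go round to the -x side and push the ball over.

Run:
```python
from h import *
env.move_straight(P(0,20,-36),vel=.1)
env.move_straight(P(-45,20,-36),vel=.15)
env.move_straight(P(-45,54,-36),vel=.15); env.move_straight(P(-34,54,-36),vel=.08)
for x in np.arange(-30,9,3.):
    env.move_straight(P(x,54,-36),vel=.035); f=F(); print(x,J().round(1),f.round(1))
    if abs(f).max()>10: break
print(env.state()['time'])
im,d,ci=snap('scene')
cv2.imwrite('pics/s6.png',cv2.resize(im[170:260,130:250,::-1],(800,600),interpolation=cv2.INTER_CUBIC))
```

```text
-30.0 [-29.8  53.8 -36. ] [-0.4 -0.1 -0.2]
-27.0 [-26.8  54.  -35.9] [-0.6  0.1 -0.6]
-24.0 [-24.1  54.  -36. ] [0.  0.1 0.4]
-21.0 [-20.7  54.  -36. ] [-0.3 -0.2  1. ]
-18.0 [-17.6  54.  -36. ] [-0.7  0.3  0.4]
-15.0 [-14.6  54.  -36.1] [-0.6  0.4 -0.5]
-12.0 [-11.6  54.  -36. ] [-0.  -0.2  0.3]
-9.0 [ -8.6  54.  -36. ] [-0.2 -0.8  0.3]
-6.0 [ -5.6  54.  -36. ] [-1.1  0.6 -0.6]
-3.0 [ -2.6  54.  -35.9] [-0.3  0.4 -0.8]
0.0 [  0.4  54.  -35.9] [-0.3 -0.3  0.6]
3.0 [  3.4  54.  -36. ] [-0.8 -0.4  0.8]
6.0 [  6.4  54.  -35.9] [-1.2 -0.9 -0. ]
20.5083
```

View pics/s6.png

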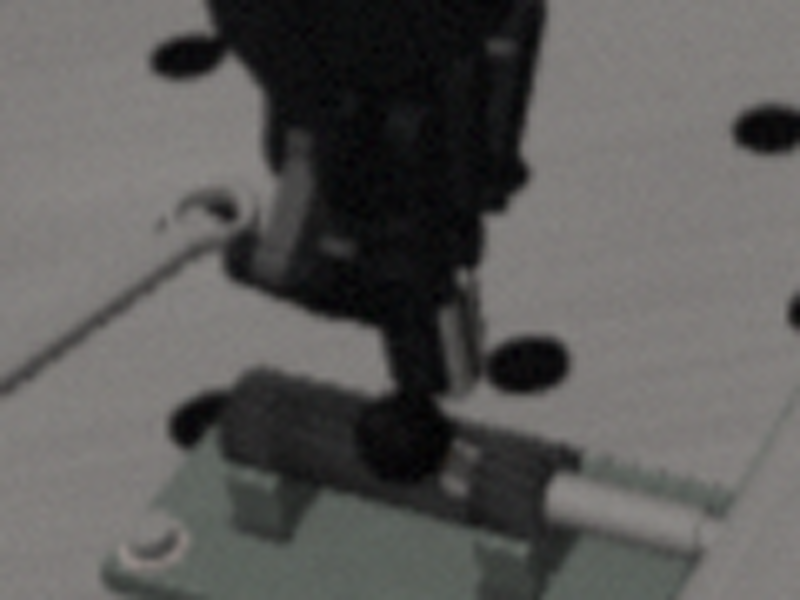

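The ball has rolled towards +x (at about (402,435) in the crop) and the nose is in the tube. I'll locate the ball, then press down from above.

Run:
```python
from h import *
from scipy.optimize import fsolve
ci=env.camera_info('scene'); uv=[[190.3,235.2]]
c=np.array(ci['pose'])[:3,3]; r=rays(ci,uv)[0]@np.array(ci['pose'])[:3,:3].T
g=lambda v:(P(54*np.sin(v[0]),v[1],54*np.cos(v[0])-54)-(c+r*v[2]))
print('theta,y',fsolve(g,[.7,54,.7]))
env.move_straight(P(0,52,-36),vel=.1); env.move_straight(P(0,52,5),vel=.15); env.move_straight(P(46,52,5),vel=.15)
env.move_straight(P(46,52,-18),vel=.08)
for z in np.arange(-20,-60,-1.5):
    env.move_straight(P(46,52,z),vel=.035); f=F(); print(z,J().round(1),f.round(1))
    if f[2]>11 or abs(f[:2]).max()>9: break
print(env.state()['time'])
im,d,ci=snap('scene')
cv2.imwrite('pics/s7.png',cv2.resize(im[170:260,130:250,::-1],(800,600),interpolation=cv2.INTER_CUBIC))
```

```text
theta,y [ 0.5791156  55.81464425  0.73081923]
-20.0 [ 46.2  52.1 -19.7] [0.3 0.7 1.2]
-21.5 [ 46.   52.  -21.4] [0.  0.3 0.3]
-23.0 [ 45.9  52.  -23.1] [-0.4 -0.5  0.4]
-24.5 [ 45.9  52.  -24.7] [0.4 0.8 0.2]
-26.0 [ 45.9  52.  -26.1] [-0.5  0.3  0.5]
-27.5 [ 46.1  52.  -27.5] [-0.3  0.4  0.1]
-29.0 [ 46.6  52.1 -28.7] [1.8 0.3 0.2]
-30.5 [ 47.2  52.1 -29.9] [ 1.7 -0.1  2.2]
-32.0 [ 48.1  52.2 -30.9] [ 4.  -0.4  4.1]
-33.5 [ 49.1  52.2 -31.9] [ 5.2 -0.2  5.6]
-35.0 [ 50.1  52.2 -32.9] [ 6.8 -0.2  6.5]
-36.5 [ 51.1  52.2 -33.8] [ 7.3 -0.5  8.1]
-38.0 [ 52.1  52.2 -34.8] [ 9.1 -1.8  8. ]
25.3833
```

View pics/s7.png

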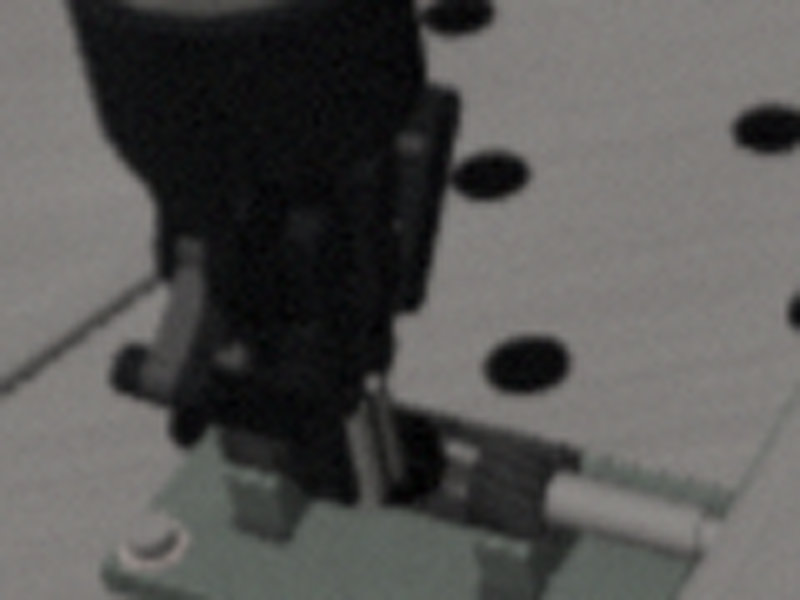

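The fingertip came down on the ball's far side, because θ was only about 0.58. I'll lift and follow the ball's arc from on top instead.

Run:
```python
from h import *
env.move_straight(P(54,53,-34),vel=.1); env.move_straight(P(54,54,8),vel=.15)
im,d,ci=snap('scene')
cv2.imwrite('pics/s8.png',cv2.resize(im[170:260,130:250,::-1],(800,600),interpolation=cv2.INTER_CUBIC))
arc=lambda t,dz=0:P(54*np.sin(t)-3,54.5,54*np.cos(t)-54+13-25+dz)
env.move_straight(arc(.4,8),vel=.12)
for t in np.arange(.4,1.21,.05):
    env.move_straight(arc(t),vel=.035); f=F()
    print(round(t,2),J().round(1),f.round(1))
    if f[2]>11 or abs(f[:2]).max()>9: break
print(env.state()['time'])
```

```text
0.4 [ 18.2  54.4 -16.5] [-0.   0.9  0.5]
0.45 [ 20.9  54.5 -17.3] [0.1 0.9 0. ]
0.5 [ 23.   54.5 -18.7] [ 0.1 -0.1 -0.3]
0.55 [ 25.3  54.5 -20.1] [-0.2 -0.8  0.6]
0.6 [ 27.6  54.5 -21.5] [-0.2  0.3  0.2]
0.65 [ 29.7  54.5 -23.1] [-0.4 -0.6 -0.2]
0.7 [ 31.8  54.5 -24.9] [-0.1 -0.4 -0.2]
0.75 [ 34.   54.5 -26.5] [ 0.2 -0.8 -0.1]
0.8 [ 36.1  54.5 -28.3] [ 1.  -0.4  1.1]
0.85 [ 38.1  54.6 -30.3] [1.  0.6 1. ]
0.9 [ 39.9  54.6 -32.3] [1.8 1.1 2.2]
0.95 [ 41.6  54.6 -34.4] [1.3 0.  2.4]
1.0 [ 42.6  54.6 -36.9] [1.  0.3 3.5]
1.05 [ 43.1  54.4 -39.7] [ 2.1 -0.7  1.7]
1.1 [ 44.1  54.3 -42.3] [0.4 0.5 1.2]
1.15 [ 45.4  54.4 -44.6] [ 0.3 -0.2 -0.1]
1.2 [ 46.9  54.4 -46.9] [-0.4 -0.1  0.2]
31.0167
```

View pics/s8.png

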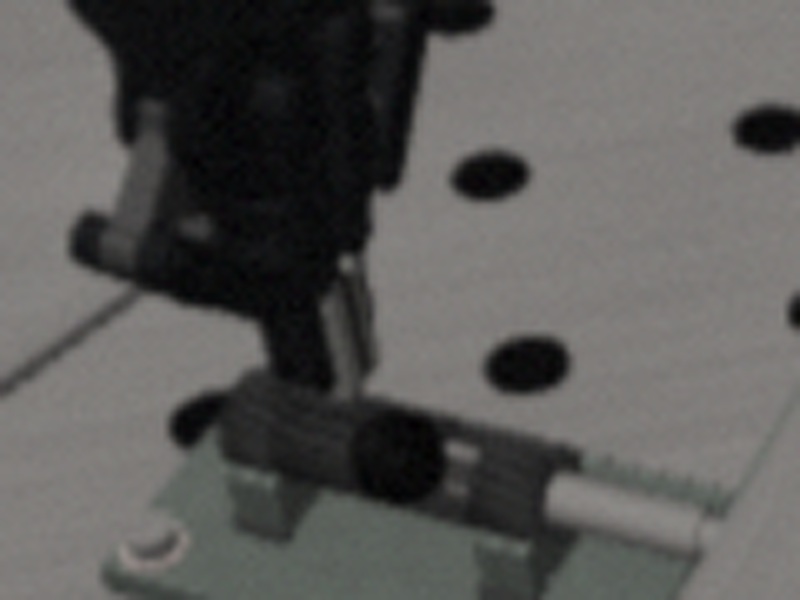

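The picture, taken before the arc move, shows the ball at (399,455), partly over. During the arc the force rose and then dropped, so the finger may have slipped past it again. From here I'll locate the ball and fingers numerically from depth.

Run:
```python
from h import *
from scipy.optimize import fsolve
ci=env.camera_info('scene')
def tht(uv):
    c=np.array(ci['pose'])[:3,3]; r=rays(ci,[uv])[0]@np.array(ci['pose'])[:3,:3].T
    return fsolve(lambda v:(P(54*np.sin(v[0]),v[1],54*np.cos(v[0])-54)-(c+r*v[2])),[.7,54,.7])[:2]
print('s8',tht([189.8,238.2]))
im,d,ci=snap('scene'); np.savez('n1',im=im,d=d); sp=env.spot_in('scene','knob')[:2]; print(sp,env.state()['time'])
im2,d2,ci2=snap('wrist'); np.savez('nw1',im=im2,d=d2,pose=ci2['pose'])
Q=(cloud(ci,d)-KN)*1000; X=Q@ex;Y=Q@ey;Z=Q[...,2]
for v in range(220,258,2):
    print(v,' '.join(f"{u}:{X[v,u]:.0f},{Y[v,u]:.0f},{Z[v,u]:.0f},{im[v,u].sum()//3}" for u in range(174,204,3)))
```

```text
s8 [ 0.67937333 56.64962654]
[{'bbox': [179.2, 235.2, 237.2, 258.2], 'conf': 0.91}, {'bbox': [146.4, 222.2, 293.5, 328.5], 'conf': 0.38}] 31.1167
220 174:75,65,70,5 177:67,65,63,11 180:65,68,62,10 183:61,72,60,12 186:54,72,54,15 189:43,70,44,17 192:22,60,23,20 195:23,67,26,58 198:-92,-7,-95,123 201:-92,1,-93,128
222 174:73,62,63,11 177:67,64,59,12 180:61,65,53,19 183:61,71,55,14 186:56,73,51,12 189:40,67,36,11 192:-80,-15,-94,58 195:-84,-10,-95,123 198:-85,-3,-94,126 201:-88,3,-95,128
224 174:63,53,47,15 177:63,59,49,15 180:63,66,51,25 183:63,71,53,11 186:56,72,47,13 189:41,67,32,10 192:32,66,24,53 195:-79,-7,-96,125 198:-80,0,-94,126 201:-83,5,-96,121
226 174:57,48,36,13 177:62,58,43,16 180:61,63,44,13 183:62,69,46,14 186:50,67,35,8 189:43,67,29,13 192:37,69,24,45 195:-73,-4,-95,123 198:-74,3,-94,124 201:-76,9,-95,121
228 174:57,46,30,16 177:55,51,30,17 180:62,63,40,18 183:62,69,42,14 186:53,68,33,11 189:43,67,25,17 192:-63,-5,-93,97 195:-66,0,-94,126 198:-71,4,-97,127 201:-70,12,-94,126
230 174:65,52,35,20 177:63,56,34,19 180:59,60,32,18 183:62,68,37,13 186:53,67,29,14 189:41,64,18
[... 1558 characters left out ...]
,58 201:12,61,-57,28
250 174:15,-1,-81,83 177:12,4,-82,91 180:54,45,-27,62 183:55,53,-22,22 186:54,58,-22,21 189:51,62,-23,28 192:47,66,-27,10 195:-0,37,-84,77 198:-2,43,-84,92 201:14,61,-61,87
252 174:20,2,-81,94 177:17,7,-83,93 180:57,47,-28,47 183:59,55,-24,16 186:57,59,-24,16 189:53,63,-27,9 192:50,67,-29,7 195:6,40,-82,81 198:3,46,-83,92 201:16,62,-65,73
254 174:25,5,-81,95 177:21,9,-84,93 180:59,48,-31,50 183:59,54,-29,12 186:58,60,-28,12 189:56,64,-28,7 192:51,67,-32,4 195:9,42,-84,86 198:8,48,-82,93 201:15,60,-71,78
256 174:29,7,-82,92 177:24,10,-85,94 180:24,17,-83,81 183:62,55,-31,14 186:61,61,-30,7 189:57,64,-33,7 192:51,66,-38,20 195:15,46,-82,92 198:13,51,-83,93 201:11,56,-83,91
```

Rows 250–256 show ball points such as (62,55,-31) and (51,66,-38). That fits a centre at X≈51, Z≈-35, so it is almost at the end. I'll press down gently to feel the stop.

Run:
```python
from h import *
for z in np.arange(-47.5,-58,-1.):
    env.move_straight(P(47,54.5,z),vel=.035); f=F(); print(z,J().round(1),f.round(1))
    if f[2]>14 or abs(f[:2]).max()>9: break
print(env.state()['time'])
im,d,ci=snap('scene'); np.savez('n2',im=im,d=d)
```

```text
-47.5 [ 47.   54.5 -47.5] [ 0.6  0.2 -0.8]
-48.5 [ 47.3  54.5 -48.3] [ 0.2 -0.6  1.1]
-49.5 [ 47.4  54.6 -48.6] [-0.2  0.5  5.3]
-50.5 [ 47.5  54.6 -48.8] [-1.8 -0.1  8.8]
-51.5 [ 47.6  54.6 -48.9] [-3.9 -1.3 13.8]
-52.5 [ 47.6  54.6 -49.1] [-5.3 -2.5 18.3]
32.6667
```

That is a stiff stop at 18 N, pressing mostly straight down. I'll lift clear and verify by fitting the ball.

Run:
```python
from h import *
from scipy.optimize import least_squares
env.move_straight(P(46,54.5,20),vel=.12); env.move_straight(P(-30,40,70),vel=.25)
im,d,ci=snap('scene'); print(env.spot_in('scene','knob')[:1],env.state()['time'])
def fit(im,d,ci,box,n):
    Q=(cloud(ci,d)-KN)*1000; q=np.stack([Q@ex,Q@ey,Q[...,2]],-1)
    c0=np.array([48.,55,-34])
    for r in(16,15):
        m=(d>0)&(np.linalg.norm(q-c0,axis=2)<r)&(im.sum(2)<120)
        s=least_squares(lambda c:np.linalg.norm(q[m]-c,axis=1)-13,c0,loss='soft_l1'); c0=s.x
    v,u=np.nonzero(m); print(n,m.sum(),c0.round(1),'theta',np.arctan2(c0[0],54+c0[2]).round(3),'bbox',u.min(),v.min(),u.max(),v.max())
fit(im,d,ci,None,'scene')
im2,d2,c2=snap('top'); fit(im2,d2,c2,None,'top')
```

```text
[{'bbox': [180.6, 236.2, 233.4, 261.5], 'conf': 0.88}] 34.0917
scene 148 [ 48.8  54.7 -34.7] theta 1.195 bbox 180 246 193 259
top 105 [ 47.8  53.4 -35.1] theta 1.194 bbox 382 208 394 220
```

Both cameras put the ball at θ≈1.2 and Y≈54 mm, which agrees with the stop I felt. The arm is clear of everything, so I'll hand in.

```bash
python3 -c "
from h import *
print(env.hand_in(),env.state()['time'])"
```

```text
the job is handed in; nothing more can be done
the job is handed in; nothing more can be done
```

I handed the job in at about 34 s: the bolt is fully home through the tube and the ball is pushed over to the end stop of the cross slot. Both cameras put it at about 1.2 of 1.22 rad, and the highest force read was about 19 N; I did not separately check at the end that the tube and loose things had stayed put.

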